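# Check the hinge of the empty dental articulator

## Task

Before the next case is mounted, check the empty articulator (the hinged metal jaw frame with no casts in it) for a stiff or binding hinge: take its front bar, swing the upper frame smoothly, without flinging it, up until it stands about upright, then bring it back down until it is fully closed, and let go. Do not disturb the other articulator, which carries a set of casts.

Things in the scene. Friction and masses are not known exactly. Their poses are not given: they have to be found in the camera images.
- upper_frame (a joint): Opening angle (rad) of the empty articulator's upper frame: 0 closed (level, at its stop), 1.57 upright, end stop 1.8; starts 0 to 0.3. Stiff hinge: stays where left, takes 2 to 4 N at the bar. Open steel frame: two side rails 7 mm wide, 10 high, 88 apart inside, lift bar in front, 44 mm brass disc near the hinge. Stands in a row with the other articulator and a 118 mm high burner, in any order.
- lift_bar (a point): Middle of the frame's front bar, on its axis: round steel, 8 mm thick, 88 mm free between the rails, parallel to the hinge, 115 mm from it. Closed: 95 mm above the bench, on the robot's side, only the 12 mm base plate below, 52 mm free behind it up to the brass disc. Swings up and away from the robot to over the hinge. It can turn between the fingers, so they may point down all the way.
- hinge (a point): Middle of the empty articulator's hinge axis: level, fixed, 95 mm above the bench, at the rear, on two posts of a 135 x 100 mm steel base plate fixed to the bench. Level direction from lift_bar to hinge: the way it faces, within 20 degrees of straight away from the robot (+x); the hinge axis is square to it.
- loaded_bar (a point): Middle of the front bar of the other articulator, same make and size, fixed to the bench too, which holds an upper and a lower plaster cast with pink wax rims; its frame stands 0 to 0.15 rad open. To be left alone.
Things that resemble listed ones, but are neither listed nor needed, are in the scene too. Leave any blue or green look-alike of the part that bears upper_frame alone.

How it is judged (in metres and radians):
On the way, in this order (a step that is already met when the one before it is completed fails the run):
1. the empty articulator's upper frame is swung up to within about 20 degrees of upright, or beyond (1.2 rad) (value of joint upper_frame above 1.2 rad), for 0.1 s.
2. it is brought back down and closed (within 0.12 rad) (value of joint upper_frame below 0.12 rad), for 0.2 s.
At the end, for the whole second after the job is handed in: the empty articulator's upper frame is closed again (within 0.12 rad, about 14 mm at the bar) and at rest, after having stood about upright (value of joint upper_frame below 0.12 rad and velocity of joint upper_frame between -0.05 and 0.05 rad/s); the robot touches nothing.
It fails at once if the upper frame is flung or slammed (faster than 4 rad/s) (velocity of joint upper_frame above 4 rad/s or velocity of joint upper_frame below -4 rad/s).
It fails at once if the articulator with the casts is disturbed (its bar moved more than 15 mm) (distance of loaded_bar from where it was at the start of the episode above 0.015 m).
It also fails if it takes over 40 s, if anything falls off the work surface, if the arm or the gripper's body presses on something with over 40 N, if the wrist force passes 120 N, or if a joint passes its speed limit or range.

## Robot

A 7-joint arm with a two-finger parallel gripper is mounted at the origin on the work surface. World frame = base frame: x ahead of the robot, y to its left, z up, the work surface at z = 0. Lengths are in mm, angles in rad, forces in N, time in s.
With the tool pointing down it reaches from about 400 to 875 mm from the base axis. Payload 4.4 kg.
Tool frame: the origin (TCP) lies midway between the tips of the shut fingers; the grasp point (between the pads) lies 19 mm behind it; z points along the fingers, y is the line along which they close (so a half turn about z gives the same grasp; the last joint's range is limited). The gripper opens to 85 mm and grips with 20 to 120 N. Pads are 22 mm wide; open, the fingers measure 114 mm over their backs; the gripper's body (76 mm by 85 mm) begins 54 mm behind the grasp point. The pads swing forward as they close: fully open they stand 13 mm farther back than shut.
Start: joints at [-1.291, 0.628, 0.038, 1.517, -0.027, 0.996, -0.02], TCP at [220.294, 611.546, 231.313] pointing down, gripper open.
Joint ranges: [-3.06, 3.06], [-0.37, 2.12], [-1.25, 1.32], [0.18, 2.47], [-1.1, 4.24], [0.23, 1.98], [-2.94, 2.94]. Speed limits (rad/s): [2.57, 2.57, 3.14, 3.14, 3.14, 3.14, 3.14].

## Interface

Orientations are given as [roll, pitch, yaw] about the fixed x, y, z axes, in that order (R = Rz(yaw) Ry(pitch) Rx(roll)).
In Python, from cell import telemetry, eyes, ctrl, finder gives the robot as it stands.
- The arm moves only by the tool move_arm, never from a script. Its argument "steps" is a list of rows, each a list of 7 numbers: the turn, a rotation vector about the world's x, y, z in degrees, then the shift along the world's x, y, z in m, then the finger opening in m, from 0 to 0.0854. A call has 1 to 5 rows; each row shifts and turns the commanded pose from where the row before left it; what a row does not reach is not made up. A row lasts 1/10 s, in which the tool goes at most 50 mm and 8.59 degrees, less where a joint would pass 70% of its speed; a pose out of reach is approached as far as the arm can. A call with a gripper value outside its range is refused whole. The fingers move at their own pace and stop on an object; the grip force is fixed at half the most. Time passes only in rows, so rows that do not move let the fingers close. It gives the time, the measured TCP pose, the force, the opening and the grip force at its end, in the units of the state.
- telemetry.read_state(): the state, without advancing time (a new reading comes with each control period).
- eyes.get_image(name): name is "side" or "top" or "wrist"; returns (picture, depth): 400x640x3 uint8, blue, green, red; 400x640 float32, mm along the optical axis (not along the pixel's ray), 0 where there is no reading.
- eyes.calibration(name): a dict with "fx", "fy", "cx", "cy" (pixels), "position" and "attitude" of the camera in the world. Camera axes: x right, y down, z forward; pixel columns grow to the right and rows downward; lengths in mm; the calibration is good to about 2 mm. A picture is of the moment at which its call begins: read the wrist's pose just before it. calibration takes no time and is no camera call; for the wrist camera it gives the pose at the moment of the call.
- ctrl.finish_job(): hands the job in; it is judged then, once.
Trained networks look in the newest picture that a camera, given by its name, has taken for a name from the list of things; names that differ only in an ending like _2 or _b are one class to them, and where a whole thing is asked for, a point or a joint stands for the part that bears it (a point fixed in the world has none). Each returns a list of dicts, best first, with "confidence" (0 to 1); they miss things now and then, are a little off and sometimes report something else, mostly with a low value. They report only what shows in the picture. A call takes as long as a camera call. They do not tell look-alikes from the thing itself.
- finder.boxes_of(camera, name): "location" ([x, y, z] in mm, in the coordinates of the camera as it stood for that picture, good to about 4 mm: the middle of the surface that is visible of it).
- finder.cut_out(camera, name): "mask" (400x640 bool, what is visible of it).
- finder.pinpoint(camera, name): "location" ([x, y, z] in mm, in the coordinates of the camera as it stood for that picture, good to about 4 mm: a listed point, or the origin of a listed thing).
The state is a dict: "clock": time; "qpos": joint angles; "qd": joint speeds; "tau": joint torques, N m; "eef_pos": TCP position; "tool_rot": TCP orientation; "force": force on the tool from outside, world axes, zero at the start; "torque": the same for the moment, N m; "width": finger opening in mm; "gripper_force": force on a finger pad.
Only numpy, scipy, OpenCV 4.12 (cv2) and the standard library are available. Lean on these libraries where they do the work, as an engineer would, in place of code of your own. Each camera call takes 0.05 s, during which the arm holds its last target. There are 200 camera calls.

## Working session

There is one attempt and no reset: what is moved stays moved. The work goes in short steps, Python scripts to look and compute and a tool call to move; the robot and the scene stay as the last step left them, time stands still between calls to the robot, and variables do not carry over. Pictures are saved under pics/ and viewed, at most 10 in all, crops included, and the job is handed in when it is done.

Besides the shell and the picture viewer there is one more tool, called as a command line: name --pt "numbers of a row" for each row, then --argument value for the rest. move_arm: Moves the arm, as the interface text tells. Its arguments: {"type":"object","properties":{"steps":{"type":"array"}},"required":["steps"]}

```bash
mkdir -p pics; cat > h.py <<'E'
import numpy as np, cv2
from cell import telemetry, eyes, ctrl, finder
from scipy.spatial.transform import Rotation as R
def T(c):
    k=eyes.calibration(c); a=np.array(k["attitude"],float)
    r=a if a.shape==(3,3) else R.from_euler('xyz',a).as_matrix()
    return k,r,np.array(k["position"],float)
def w(c,p): k,r,t=T(c); return r@np.array(p)+t
def snap(c,n):
    im,d=eyes.get_image(c); cv2.imwrite(f'pics/{n}.png',im); return im,d
E
python3 - <<'E'
from h import *
s=telemetry.read_state();print(s)
ims=[]
for c in("top","side"):
    im,d=snap(c,c+"0");ims.append(im);k=eyes.calibration(c);print(c,k)
    for n in("lift_bar","hinge","loaded_bar"):
        for o in finder.pinpoint(c,n): print(c,n,round(o["confidence"],2),w(c,o["location"]).round(0))
E
```

```text
{'clock': 0.0, 'qpos': array([-1.2907955 ,  0.62936086,  0.03845929,  1.51838857, -0.02699434,
        0.9962904 , -0.01998339]), 'qd': array([ 3.48903942e-05, -3.43370419e-04,  1.54196101e-03,  8.53606201e-04,
       -1.17011565e-04,  1.13366418e-04, -9.43747181e-04]), 'tau': array([ 2.02513929e-04, -5.63420534e+01,  1.22689292e+00, -1.93450874e+01,
        1.11441925e-02,  1.04713466e-02,  1.03055774e-05]), 'eef_pos': array([220.08676544, 610.93064088, 230.37328319]), 'tool_rot': array([-3.13966445e+00,  4.15735948e-05,  2.79579707e+00]), 'force': array([-0.48771483, -0.49163174, -0.0294837 ]), 'torque': array([0.04693754, 0.01735417, 0.06872408]), 'gripper_force': 0.0, 'width': 85.50130182019589}
top {'fx': 455.61696772623435, 'fy': 455.61696772623435, 'cx': 325.68236143987457, 'cy': 202.63984962890748, 'position': array([ 166.756676  ,  -38.50743018, 1277.10811239]), 'attitude': array([-2.9707038 , -0.01937564, -1.56613231])}
top lift_bar 0.84 [ 439. -235.   98.]
top lift_bar 0.76 [ 290. -397.   93.]
top lift_bar 0.66 [ 120. -269.   93.]
top hinge 0.92 [ 548. -255.   91.]
top hinge 0.75 [ 406. -395.   94.]
top loaded_bar 0.74 [422. 222.  98.]
side {'fx': 406.87143387795646, 'fy': 406.87143387795646, 'cx': 314.99863215436363, 'cy': 195.6494378465891, 'position': array([ 121.64904412, -732.6042484 ,  755.29002969]), 'attitude': array([-2.30937945,  0.00298913, -0.40338563])}
side lift_bar 0.84 [ 119. -276.  100.]
side lift_bar 0.72 [ 290. -397.   96.]
side lift_bar 0.63 [ 438. -239.  100.]
side hinge 0.92 [ 551. -258.   96.]
side hinge 0.83 [ 226. -331.   93.]
side hinge 0.62 [ 400. -401.   97.]
side loaded_bar 0.87 [427. 224.  96.]
```

View pics/top0.png

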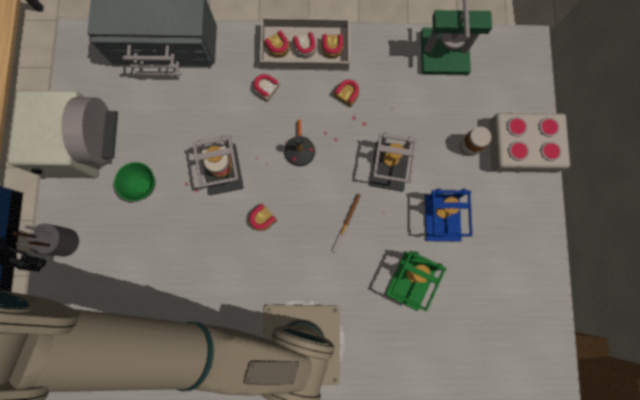

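View pics/side0.png

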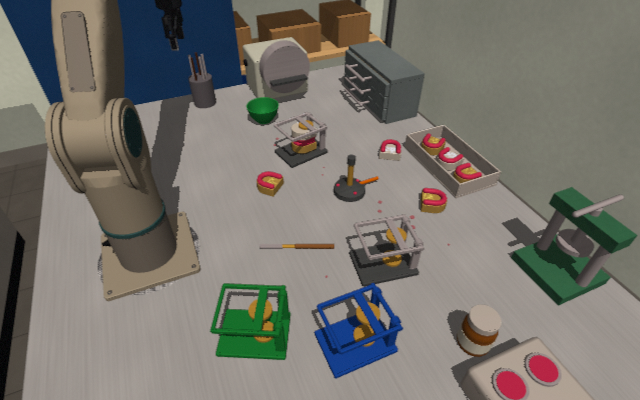

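The top view shows the empty grey articulator at about (391,160), with its bar near (438,-237) and its hinge near (550,-257). The one with casts is at (215,163), and the blue and green look-alikes are at (447,215) and (415,280). I'll fly over to it.

move_arm --pt "0 0 -4 0.025 -0.041 0.005 0.085" --pt "0 0 -4 0.025 -0.041 0.005 0.085" --pt "0 0 -4 0.025 -0.041 0.005 0.085" --pt "0 0 -4 0.025 -0.041 0.005 0.085" --pt "0 0 -4 0.025 -0.041 0.005 0.085"

```text
clock: 0.9
eef_pos: [346.1, 404.9, 256.7]
tool_rot: [3.141, -0.0, 2.444]
force: [0.8, -0.3, 0.7]
width: 85.0
gripper_force: 0.0
```

move_arm --pt "0 0 -4 0.025 -0.041 0 0.085" --pt "0 0 -4 0.025 -0.041 0 0.085" --pt "0 0 -4 0.025 -0.041 0 0.085" --pt "0 0 -4 0.025 -0.041 0 0.085" --pt "0 0 -4 0.025 -0.041 0 0.085"

```text
clock: 1.4
eef_pos: [471.1, 199.9, 256.7]
tool_rot: [3.141, -0.0, 2.095]
force: [1.5, 1.1, 0.2]
width: 85.0
gripper_force: 0.0
```

move_arm --pt "0 0 -4 -0.003 -0.044 0 0.085" --pt "0 0 -4 -0.003 -0.044 0 0.085" --pt "0 0 -4 -0.003 -0.044 0 0.085" --pt "0 0 -4 -0.003 -0.044 0 0.085" --pt "0 0 -4 -0.003 -0.044 0 0.085"

```text
clock: 1.9
eef_pos: [455.1, -20.1, 256.6]
tool_rot: [3.141, -0.0, 1.746]
force: [0.7, -0.6, -0.2]
width: 85.2
gripper_force: 0.0
```

move_arm --pt "0 0 -4 -0.003 -0.044 0 0.06" --pt "0 0 -4 -0.003 -0.044 0 0.06" --pt "0 0 -4 -0.003 -0.044 0 0.06" --pt "0 0 -4 -0.003 -0.044 0 0.06" --pt "0 0 -4 -0.003 -0.044 0 0.06"

```text
clock: 2.4
eef_pos: [440.1, -240.1, 256.6]
tool_rot: [3.141, -0.0, 1.397]
force: [0.7, 0.2, -0.2]
width: 59.8
gripper_force: 0.0
```

move_arm --pt "0 0 0 0 0 0 0.045" --pt "0 0 0 0 0 0 0.045"

```text
clock: 2.6
eef_pos: [439.9, -239.2, 256.2]
tool_rot: [-3.141, -0.0, 1.397]
force: [0.6, 0.8, -0.6]
width: 45.0
gripper_force: 0.0
```

```bash
python3 - <<'E'
from h import *
s=telemetry.read_state();print(s["clock"],s["eef_pos"],s["tool_rot"],s["width"],s["qpos"].round(2))
for c in("wrist","top"):
    im,d=snap(c,c+"1")
    for n in("lift_bar","hinge"):
        for o in finder.pinpoint(c,n): print(c,n,round(o["confidence"],2),w(c,o["location"]).round(0))
E
```

```text
2.6 [ 439.91264724 -239.18242976  256.24310398] [-3.14138381e+00 -1.96831414e-04  1.39736517e+00] 45.00698517573319 [ 0.07  0.43  0.53  1.9  -0.27  0.88  0.56]
wrist lift_bar 0.97 [ 442. -240.   95.]
wrist lift_bar 0.59 [ 120. -276.   94.]
wrist hinge 0.89 [ 549. -253.   95.]
wrist hinge 0.84 [ 410. -393.   94.]
wrist hinge 0.56 [ 221. -326.   97.]
top lift_bar 0.83 [ 121. -272.   93.]
top lift_bar 0.63 [ 290. -395.   93.]
top hinge 0.86 [ 407. -394.   99.]
top hinge 0.83 [ 219. -322.   96.]
```

View pics/wrist1.png

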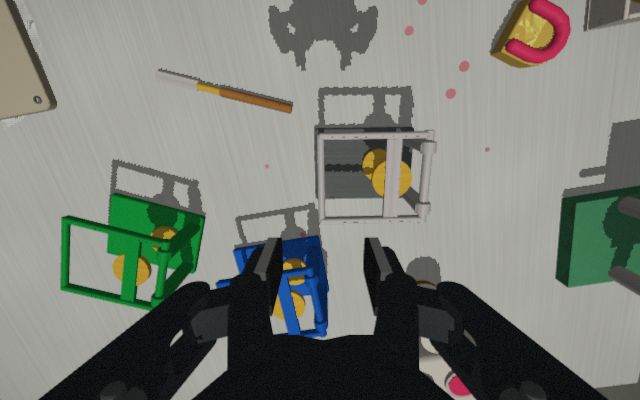

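The wrist view shows the bar upright at column 320, rows 130–222. It's square to the closing line and centred between the fingers, so I'll descend and grip.

move_arm --pt "0 0 0 0.0 0 -0.04 0.045" --pt "0 0 0 0 0 -0.04 0.045" --pt "0 0 0 0 0 -0.04 0.045" --pt "0 0 0 0 0 -0.03 0.045" --pt "0 0 0 0 0 -0.015 0.045"

```text
clock: 3.4
eef_pos: [439.3, -236.8, 88.9]
tool_rot: [-3.138, -0.001, 1.401]
force: [0.8, -0.6, 0.3]
width: 44.8
gripper_force: 0.0
```

move_arm --pt "0 0 0 0 0 -0.012 0.045" --pt "0 0 0 0 0 0 0.045"

```text
clock: 3.6
eef_pos: [439.9, -237.6, 78.3]
tool_rot: [-3.14, -0.001, 1.4]
force: [-0.2, 0.5, 0.6]
width: 44.8
gripper_force: 0.0
```

```bash
python3 - <<'E'
from h import *
s=telemetry.read_state();print(s["eef_pos"],s["force"],s["width"])
im,d=snap("wrist","wrist2")
for n in("lift_bar","hinge"):
    for o in finder.pinpoint("wrist",n): print(n,round(o["confidence"],2),w("wrist",o["location"]).round(0))
E
```

```text
[ 439.90289925 -237.64249001   78.27874408] [-0.22085856  0.49980651  0.5680462 ] 44.79538866525707
hinge 0.58 [ 554. -256.   98.]
```

View pics/wrist2.png

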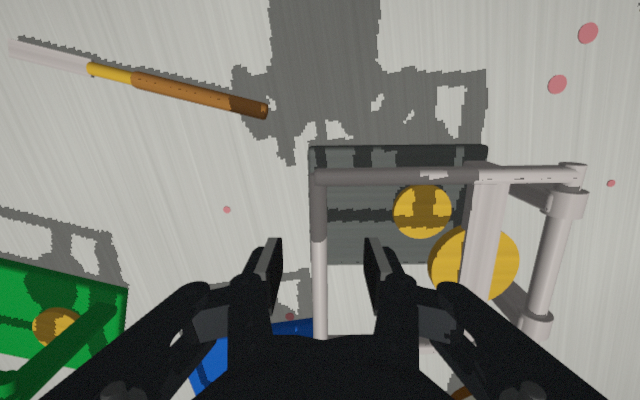

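The bar is at column 320, between the pads at 281 and 365. I'll close on it.

move_arm --pt "0 0 0 0 0 0 0.0" --pt "0 0 0 0 0 0 0.0" --pt "0 0 0 0 0 0 0.0" --pt "0 0 0 0 0 0 0.0" --pt "0 0 0 0 0 0 0.0"

```text
clock: 4.25
eef_pos: [438.1, -238.0, 79.2]
tool_rot: [-3.138, -0.001, 1.399]
force: [-5.5, 0.1, 1.6]
width: 5.9
gripper_force: 58.6
```

move_arm --pt "0 0 0 0.0006 -0.0001 0.0115 0" --pt "0 0 0 0.0017 -0.0003 0.0114 0" --pt "0 0 0 0.0028 -0.0005 0.0111 0" --pt "0 0 0 0.0039 -0.0007 0.0108 0" --pt "0 0 0 0.0049 -0.0009 0.0104 0"

```text
clock: 4.75
eef_pos: [452.4, -240.4, 135.5]
tool_rot: [-3.138, -0.001, 1.399]
force: [-4.2, -0.7, -3.5]
width: 5.6
gripper_force: 58.3
```

move_arm --pt "0 0 0 0.0059 -0.001 0.0098 0" --pt "0 0 0 0.0068 -0.0012 0.0092 0" --pt "0 0 0 0.0078 -0.0014 0.0084 0" --pt "0 0 0 0.0085 -0.0015 0.0076 0" --pt "0 0 0 0.0093 -0.0016 0.0067 0"

```text
clock: 5.25
eef_pos: [490.1, -246.5, 177.8]
tool_rot: [-3.137, -0.002, 1.399]
force: [-5.9, 2.0, 3.1]
width: 5.3
gripper_force: 58.5
```

```bash
python3 - <<'E'
from h import *
s=telemetry.read_state();print(s["eef_pos"],s["force"],s["width"])
im,d=snap("side","side2"); cv2.imwrite('pics/side2c.png',cv2.resize(im[120:320,260:520],None,fx=2.5,fy=2.5))
E
```

```text
[ 490.12190029 -246.47151918  177.75568471] [-5.89580311  1.95219381  3.09081602] 5.27671940649643
```

View pics/side2c.png

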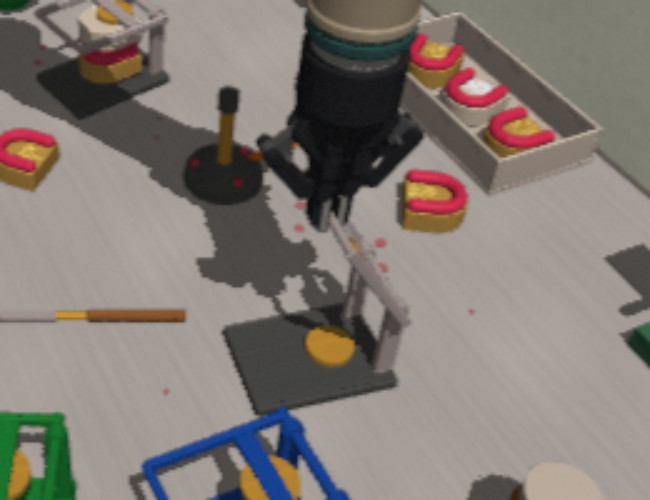

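The frame is following the gripper, so I'll continue to upright.

move_arm --pt "0 0 0 0.0098 -0.0017 0.0052 0" --pt "0 0 0 0.0103 -0.0018 0.0042 0" --pt "0 0 0 0.0107 -0.0019 0.0031 0" --pt "0 0 0 0.0111 -0.0019 0.002 0" --pt "0 0 0 0.0112 -0.002 0.001 0"

```text
clock: 5.8
eef_pos: [546.9, -255.7, 194.9]
tool_rot: [3.139, -0.002, 1.401]
force: [-3.7, 3.7, 7.6]
width: 5.1
gripper_force: 61.4
```

move_arm --pt "0 0 0 0.002 -0.0003 0 0" --pt "0 0 0 0 0 0 0"

```text
clock: 6.0
eef_pos: [550.0, -256.2, 194.9]
tool_rot: [3.137, -0.001, 1.401]
force: [-0.8, 2.6, 9.3]
width: 5.8
gripper_force: 61.7
```

```bash
python3 - <<'E'
from h import *
s=telemetry.read_state();print(s["eef_pos"],s["force"],s["width"])
im,d=snap("side","side3"); cv2.imwrite('pics/side3c.png',cv2.resize(im[120:320,260:520],None,fx=2.5,fy=2.5))
E
```

```text
[ 550.04642452 -256.21496395  194.93188127] [-0.77755277  2.62374582  9.31766794] 5.805154956679686
```

View pics/side3c.png

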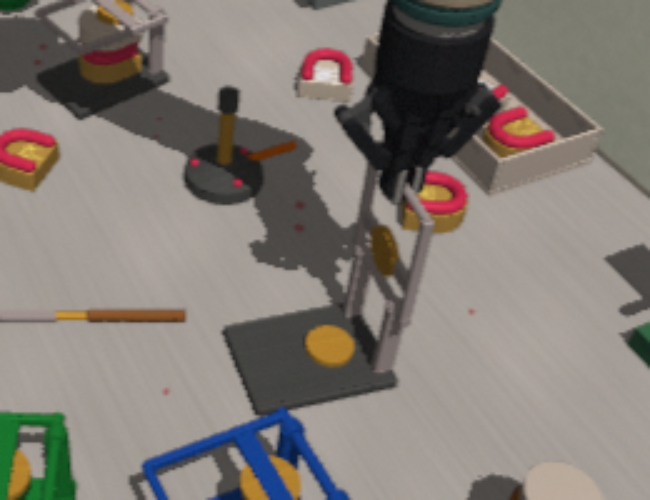

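The frame stands upright in the grip. I'll bring it back along the same arc.

move_arm --pt "0 0 0 -0.002 0.0003 0 0" --pt "0 0 0 -0.0112 0.002 -0.001 0" --pt "0 0 0 -0.0111 0.0019 -0.002 0" --pt "0 0 0 -0.0107 0.0019 -0.0031 0" --pt "0 0 0 -0.0103 0.0018 -0.0042 0"

```text
clock: 6.55
eef_pos: [506.2, -249.2, 184.7]
tool_rot: [3.132, 0.0, 1.401]
force: [1.6, 1.1, 3.6]
width: 5.6
gripper_force: 62.0
```

move_arm --pt "0 0 0 -0.0098 0.0017 -0.0052 0" --pt "0 0 0 -0.0093 0.0016 -0.0067 0" --pt "0 0 0 -0.0085 0.0015 -0.0076 0" --pt "0 0 0 -0.0078 0.0014 -0.0084 0" --pt "0 0 0 -0.0068 0.0012 -0.0092 0"

```text
clock: 7.05
eef_pos: [460.9, -241.8, 146.5]
tool_rot: [3.138, -0.0, 1.4]
force: [-1.9, 1.3, 3.5]
width: 5.4
gripper_force: 65.2
```

move_arm --pt "0 0 0 -0.0059 0.001 -0.0098 0" --pt "0 0 0 -0.0049 0.0009 -0.0104 0" --pt "0 0 0 -0.0039 0.0007 -0.0108 0" --pt "0 0 0 -0.0028 0.0005 -0.0111 0" --pt "0 0 0 -0.0017 0.0003 -0.01 0"

```text
clock: 7.55
eef_pos: [439.4, -238.3, 93.1]
tool_rot: [-3.14, -0.001, 1.399]
force: [-6.6, 0.6, 3.0]
width: 5.5
gripper_force: 67.7
```

move_arm --pt "0 0 0 -0.0006 0.0001 -0.006 0" --pt "0 0 0 0 0 -0.005 0" --pt "0 0 0 0 0 0 0"

```text
clock: 7.85
eef_pos: [438.3, -238.1, 81.6]
tool_rot: [-3.138, -0.001, 1.399]
force: [-6.9, 0.3, 0.6]
width: 5.7
gripper_force: 67.4
```

move_arm --pt "0 0 0 0 0 -0.003 0" --pt "0 0 0 0 0 -0.002 0" --pt "0 0 0 0 0 0 0"

```text
clock: 8.15
eef_pos: [438.2, -238.1, 77.0]
tool_rot: [-3.138, -0.001, 1.399]
force: [-7.8, 0.2, 0.9]
width: 5.6
gripper_force: 67.5
```

```bash
python3 - <<'E'
from h import *
s=telemetry.read_state();print(s["eef_pos"],s["force"],s["width"])
im,d=snap("side","side4"); cv2.imwrite('pics/side4c.png',cv2.resize(im[180:300,320:480],None,fx=4,fy=4))
for n in("lift_bar","hinge"):
    for o in finder.pinpoint("side",n): print(n,round(o["confidence"],2),w("side",o["location"]).round(0))
E
```

```text
[ 438.21391972 -238.06071263   76.96633896] [-7.83441549  0.19715246  0.94564537] 5.552927838748838
lift_bar 0.87 [ 119. -275.   96.]
lift_bar 0.83 [ 291. -399.   96.]
lift_bar 0.56 [ 440. -237.  101.]
hinge 0.96 [ 221. -332.   93.]
hinge 0.83 [ 551. -258.   96.]
hinge 0.63 [ 401. -396.   96.]
```

View pics/side4c.png

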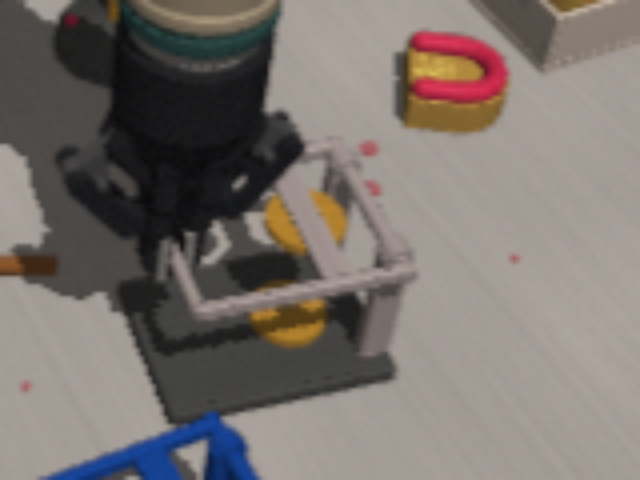

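The frame looks nearly level and there's no stop force yet. I'll ease it down until I feel the stop.

move_arm --pt "0 0 0 0 0 -0.002 0" --pt "0 0 0 0 0 0 0"

```text
clock: 8.5
eef_pos: [438.0, -238.1, 74.8]
tool_rot: [-3.138, -0.001, 1.399]
force: [-7.4, 0.3, -0.8]
width: 5.4
gripper_force: 68.6
```

move_arm --pt "0 0 0 0 0 -0.002 0" --pt "0 0 0 0 0 0 0"

```text
clock: 8.7
eef_pos: [438.1, -238.1, 74.3]
tool_rot: [-3.139, -0.002, 1.399]
force: [-11.8, 2.1, 16.7]
width: 5.5
gripper_force: 70.4
```

It's on its stop (16.7 N). I'll release and retreat straight up.

move_arm --pt "0 0 0 0 0 0 0.045" --pt "0 0 0 0 0 0 0.045" --pt "0 0 0 0 0 0 0.045" --pt "0 0 0 0 0 0 0.045"

```text
clock: 9.1
eef_pos: [441.3, -238.5, 72.5]
tool_rot: [3.14, 0.0, 1.4]
force: [-0.5, -0.3, -0.1]
width: 44.9
gripper_force: 0.0
```

move_arm --pt "0 0 0 0 0 0.01 0.045" --pt "0 0 0 0 0 0.03 0.045" --pt "0 0 0 0 0 0.04 0.045" --pt "0 0 0 0 0 0.04 0.045" --pt "0 0 0 0 0 0.03 0.045"

```text
clock: 9.6
eef_pos: [440.6, -238.9, 225.1]
tool_rot: [3.139, 0.001, 1.399]
force: [0.5, -0.2, -0.8]
width: 45.0
gripper_force: 0.0
```

move_arm --pt "0 0 0 0 0 0 0.045" --pt "0 0 0 0 0 0 0.045"

```text
clock: 9.8
eef_pos: [440.6, -238.3, 223.0]
tool_rot: [3.14, -0.0, 1.4]
force: [0.4, -0.0, -0.6]
width: 44.8
gripper_force: 0.0
```

```bash
python3 - <<'E'
from h import *
s=telemetry.read_state();print(s["eef_pos"],s["force"],s["width"])
for c in("wrist","side"):
  im,d=snap(c,c+"5"); 
  if c=="side": cv2.imwrite('pics/side5c.png',cv2.resize(im[180:300,320:480],None,fx=4,fy=4))
  for n in("lift_bar","hinge"):
    for o in finder.pinpoint(c,n): print(n,round(o["confidence"],2),w(c,o["location"]).round(0))
E
```

```text
[ 440.61773515 -238.30663792  223.04631857] [ 0.39136176 -0.02930302 -0.58563991] 44.76401927669194
lift_bar 0.94 [ 289. -393.   95.]
lift_bar 0.84 [ 118. -276.   98.]
lift_bar 0.8 [ 438. -240.   91.]
hinge 0.73 [ 548. -257.   90.]
hinge 0.61 [ 217. -325.   94.]
hinge 0.57 [ 405. -398.   90.]
lift_bar 0.85 [ 442. -237.   99.]
lift_bar 0.8 [ 118. -276.   98.]
lift_bar 0.56 [ 292. -398.   99.]
hinge 0.77 [ 550. -257.   98.]
hinge 0.63 [ 404. -400.   98.]
hinge 0.6 [ 222. -331.   95.]
```

View pics/side5c.png

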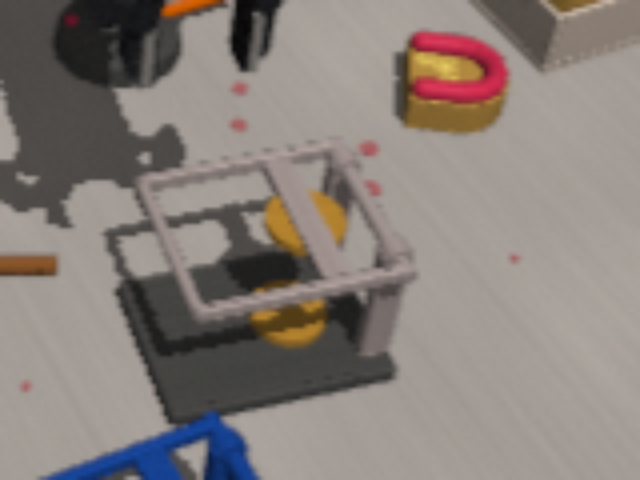

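The frame is level and closed, with the bar and hinge at the same height, and the gripper is clear above it.

```bash
python3 -c "
from h import *
print(ctrl.finish_job())"
```

```text
the job is handed in; nothing more can be done
None
```

I swung the empty articulator's frame up to about upright and back down onto its stop, felt no binding in the hinge, let go, and handed the job in; the articulator with casts was not touched, and the hand-in returned no verdict.

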